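# Scan the sandwich press and hold its lid open for the customer

### The job

Ring up the sandwich press: take the cordless scanner by its handle, aim it at the price label on the side of the press and hold it steady there for a second, then lay it back on its rubber mat (do not drop it). Then lift the lid of the press by its handle and hold it open at 60 degrees, give or take 5, so that the customer can see both hot plates; nothing but your grip keeps the lid up and it must not fall shut, so finish while still holding it there. Leave the pepper mill, the candlestick and the jar on the counter undisturbed.

Things in the scene. Friction and masses are not known exactly. Their poses are not given: they have to be found in the camera images.
- press: the sandwich press (contact grill; all sizes in mm), black base and lid with brushed steel trim, fixed on the counter. Base 200 (x) by 240 (y) by 70 high on rubber feet; the closed lid reaches 120 above the counter. Origin: centre of the underside, on the counter. Its x points to the rear (hinge side), -x to the front (handle side, roughly facing the robot), y to its left, z up.
- price_label (a point): centre of the white barcode price label, 62 wide by 30 high, stuck upright on the press's left (+y) side face, 35 above the counter. Axes as the press: the label faces along +y.
- lid_hinge (a point): middle of the lid's hinge axis, at the rear of the base, 100 behind the press's origin and 78 above the counter. Axes as the press; the hinge axis is y. It does not move with the lid.
- press_lid (a joint): angle of the lid in rad: 0 shut (the start), growing as the handle rises; stop at 1.40, where it still falls shut by itself. 60 degrees is 1.047. No catch, spring or stay; only slight hinge friction. Lid with handle weighs about 0.63 kg (0.5 to 0.8), so about 3 N lifts the handle.
- lid_handle (a point): the lid's black handle: round bar 18 in diameter along y, 150 clear between its end arms, 43 clear in front of lid and base, nothing below it down to the counter. Origin: middle of the bar's axis. It turns with the lid; shut, it is 252 in front of the hinge axis, 22 above it, 100 above the counter. Axes as the press when shut.
- scanner: cordless pistol-shaped scanner, 0.2 kg, lying on its side on the mat, 50 thick as it lies. Grey head 100 long, 44 tall (nose 52) along its x; black handle 34 by 34, about 80 clear, runs from the head to -y, raked 0.15 rad (free end nearer -x), grey foot 50 by 16 by 50 at its end. Origin: on the underside, below the middle of the handle. x: the way it looks, z up as it lies.
- scanner_grip (a point): middle of the scanner's handle, 25 above the underside; good to grip across the 34 mm depth of the handle, that is along scanner x turned by -0.15 rad about z. Axes as the scanner.
- scanner_window (a point): centre of the dark window at the nose of the scanner, 59 in x and 72 in y from its origin, 25 above the underside. It looks along +x of the scanner (axes as the scanner) and reads by itself, without trigger, a label 50 to 200 in front of the window that it looks at squarely (within about 25 degrees) with its line of sight on the label.
- scanner_mat: black rubber mat, 220 by 220 by 4, fixed on the counter, the scanner's place. Origin: centre of the underside. The scanner may lie on it at any yaw, its handle's middle within 70 of the mat's centre.
- pepper_mill: turned dark wood pepper mill, 58 in diameter, 182 high, origin at the centre of the underside; leave alone
- candlestick: white ceramic candlestick, 84 in diameter, 146 high, origin at the centre of the underside; leave alone
- storage_jar: glass storage jar with a wooden lid, 86 in diameter, 120 high, origin at the centre of the underside; leave alone

How it is judged:
By the outcome, as a careful person would: the job done as asked, in the order asked, and still so for the second after the job is handed in, while the arm keeps its last pose, push and grip.
It also fails if it takes over 54 s, if anything falls off the work surface, if the arm or the gripper's body presses on something with over 40 N, if the wrist force passes 120 N, or if a joint passes its speed limit or range.

### The arm

A 7-joint arm with a two-finger parallel gripper is mounted at the origin on the work surface. World frame = base frame: x ahead of the robot, y to its left, z up, the work surface at z = 0. Lengths are in m, angles in rad, forces in N, time in s.
With the tool pointing down it reaches from about 0.35 to 0.9 m from the base axis. Payload 8.1 kg.
Tool frame: the origin (TCP) lies at the very end of the fingers, on their centre line; the grasp point (between the pads) lies 19 mm behind it; z points along the fingers, y is the line along which they close (so a half turn about z gives the same grasp; the last joint's range is limited). The gripper opens to 92 mm and grips with 3 to 60 N. Pads are 19 mm wide; open, the fingers measure 130 mm over their backs; the gripper's body (75 mm by 190 mm) begins 47 mm behind the grasp point.
Start: joints at [1.073, 0.434, 0.025, 1.573, -0.012, 1.134, -0.075], TCP at [0.24, -0.577, 0.192] pointing down, gripper open.
Joint ranges: [-2.62, 2.62], [-0.44, 2.09], [-1.27, 1.32], [0.08, 2.57], [-1.32, 4.46], [0.12, 2], [-2.74, 2.74]. Speed limits (rad/s): [2.22, 2.22, 3.01, 3.01, 3.14, 3.14, 3.14].

### API

Orientations are given as a rotation vector (axis times angle).
In Python, from cell import arm gives the robot as it stands.
- The arm moves only by the shell command python3 -m pendant 'ROWS' [FORCE]. ROWS is a JSON object of lists of equal length, an entry for each row: "slide": the shift along the tool's x, y, z in units of 0.3 m (1.0 is 0.3 m), a list of three; "dr": the turn, a rotation vector about the tool's x, y, z in units of 0.12 rad (1.0 is 0.12 rad), a list of three; "claw": the opening, from 0 (shut) to 1 (fully open). In form: {"slide": [[tx, ty, tz], ...], "dr": [[ax, ay, az], ...], "claw": [claw, ...]}. A call has 1 to 10 rows; each row shifts and turns the commanded pose from where the row before left it, along the tool's axes as they then stand; what a row does not reach is not made up. A row lasts 1/10 s, in which the tool goes at most 50 mm and 8.59 degrees, less where a joint would pass 70% of its speed; a pose out of reach is approached as far as the arm can. A call with a number of a shift or a turn outside -1 to 1 is refused whole. A call with a gripper value outside its range is refused whole. The fingers move at their own pace and stop on an object; FORCE is the grip in N (left out, the last holds). Time passes only in rows, so rows that do not move let the fingers close. It gives the time, the measured TCP pose, the force, the opening and the grip force at its end, in the units of the state.
- arm.observe(): the state, without advancing time (a new reading comes with each control period).
- arm.get_image(name): name is "scene" or "top" or "wrist"; returns the picture (420x560x3 uint8, red, green, blue); there is no depth.
- arm.calibration(name): a dict with "K" (3x3 intrinsics, pixels), "xyz" and "orientation" of the camera in the world. Camera axes: x right, y up, looking along -z (the intrinsics and any distortion apply to the point x, -y, -z); pixel columns grow to the right and rows downward; lengths in m; the calibration is good to about 2 mm. A picture is of the moment at which its call begins: read the wrist's pose just before it. calibration takes no time and is no camera call; for the wrist camera it gives the pose at the moment of the call.
- arm.sign_off(): hands the job in; it is judged then, once.
The state is a dict: "clock": time; "joints": joint angles; "dq": joint speeds; "joint_efforts": joint torques, N m; "position": TCP position; "ee_rot": TCP orientation; "force": force on the tool from outside, world axes, zero at the start; "ft_torque": the same for the moment, N m; "width": opening from 0.0 (shut) to 1.0 (fully open); "gripper_force": force on a finger pad.
Only numpy, scipy, OpenCV 4.12 (cv2) and the standard library are available. Lean on these libraries where they do the work, as an engineer would, in place of code of your own. Each camera call takes 0.05 s, during which the arm holds its last target. There are 200 camera calls.

## Working session

There is one attempt and no reset: what is moved stays moved. The work goes in short steps, Python scripts to look and compute and a shell command to move; the robot and the scene stay as the last step left them, time stands still between calls to the robot, and variables do not carry over. Pictures are saved under pics/ and viewed, at most 10 in all, crops included, and the job is handed in when it is done.

```bash
mkdir -p pics; ls
python3 - <<'E'
from cell import arm
import cv2
for n in ("scene","top"):
    im=arm.get_image(n); cv2.imwrite(f"pics/{n}0.png",im[:,:,::-1]); c=arm.calibration(n); print(n,c)
s=arm.observe(); print(s)
E
```

```text
pics
scene {'K': array([[505.53877624,   0.        , 280.95235657],
       [  0.        , 505.53877624, 206.67198423],
       [  0.        ,   0.        ,   1.        ]]), 'xyz': array([1.80699041, 0.0898636 , 0.87557886]), 'orientation': array([0.74229398, 0.80751475, 1.52823431])}
top {'K': array([[387.65917984,   0.        , 280.91046995],
       [  0.        , 387.65917984, 213.41730627],
       [  0.        ,   0.        ,   1.        ]]), 'xyz': array([ 0.49756991, -0.02939962,  1.21290092]), 'orientation': array([ 0.08984832, -0.08219905, -1.58833569])}
{'clock': 0.1, 'joints': array([ 1.07337762,  0.43517093,  0.02499255,  1.57396525, -0.01159871,
        1.13398608, -0.07509836]), 'dq': array([ 3.14104896e-05, -5.03890742e-05,  1.56426155e-03, -2.47263567e-03,
       -1.66025339e-04,  3.56025034e-04, -2.77919375e-04]), 'joint_efforts': array([ 2.08808859e-03, -6.69126320e+01,  9.87356231e-01, -3.15146863e+01,
       -6.05348730e-02,  3.73257534e-02,  2.64912239e-05]), 'position': array([ 0.24015341, -0.57649809,  0.19092855]), 'ee_rot': array([-3.07930360e+00, -6.15770422e-01,  6.33695478e-04]), 'force': array([0.22961411, 0.6963458 , 0.2302277 ]), 'ft_torque': array([ 0.01741142,  0.0138223 , -0.00535683]), 'gripper_force': 0.0, 'width': 1.003074497989426}
```

View pics/scene0.png

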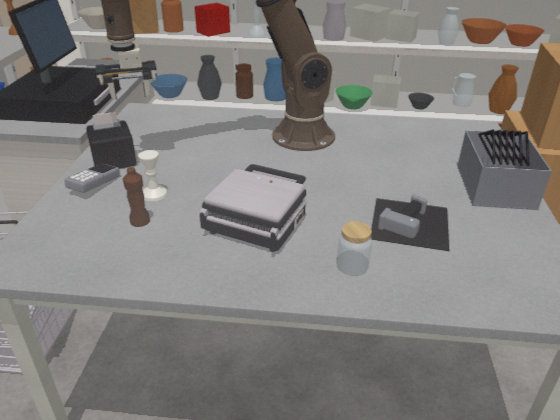

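View pics/top0.png

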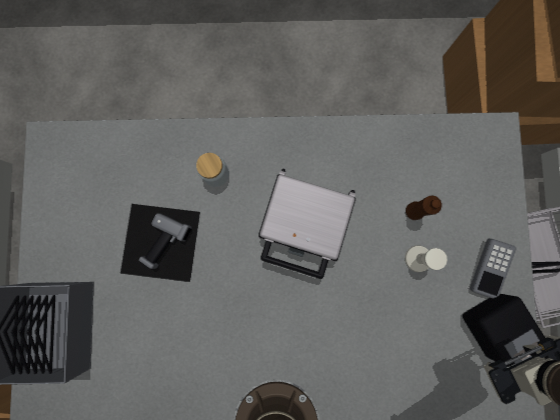

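Run:
```python
import cv2
a=cv2.imread("pics/top0.png")[140:290,115:215]; a=cv2.resize(a,None,fx=4,fy=4,interpolation=cv2.INTER_CUBIC)
b=cv2.imread("pics/top0.png")[140:290,255:355]; b=cv2.resize(b,None,fx=4,fy=4,interpolation=cv2.INTER_CUBIC)
cv2.imwrite("pics/tc.png",cv2.hconcat([a,b]))
im=cv2.imread("pics/scene0.png")
a=cv2.resize(im[160:285,190:320],None,fx=3,fy=3,interpolation=cv2.INTER_CUBIC)
b=cv2.resize(im[160:285,325:455],None,fx=3,fy=3,interpolation=cv2.INTER_CUBIC)
cv2.imwrite("pics/sc.png",cv2.hconcat([a,b]))
```

```text
(no output)
```

View pics/tc.png

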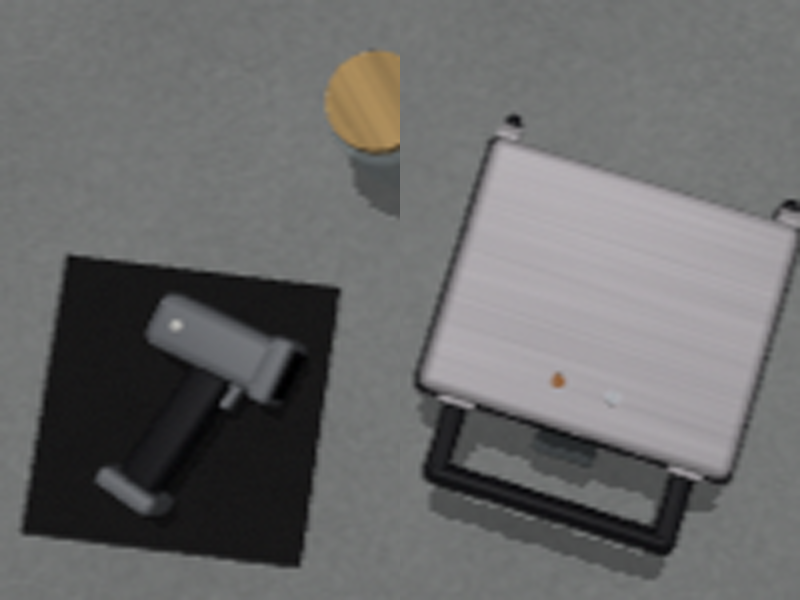

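View pics/sc.png

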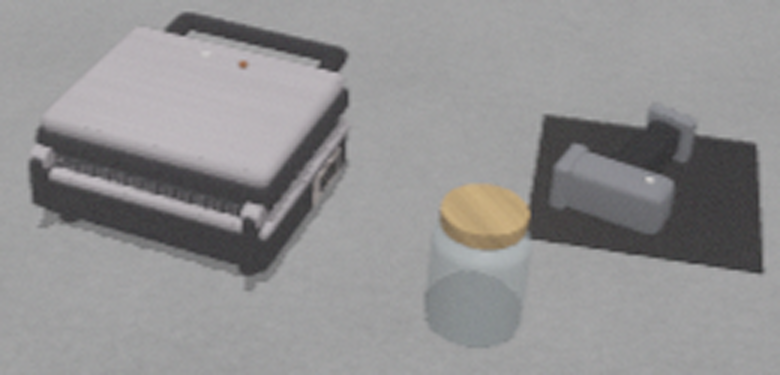

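```bash
cat > h.py <<'E'
import numpy as np
from scipy.spatial.transform import Rotation as R
from cell import arm
def ray(c,px):
    d=np.linalg.inv(c["K"])@[px[0],px[1],1]; d=R.from_rotvec(c["orientation"]).apply([d[0],-d[1],-d[2]])
    return np.array(c["xyz"]),d/np.linalg.norm(d)
def tri(*obs):
    A=np.zeros((3,3));b=np.zeros(3);L=[]
    for c,p in obs:
        o,d=ray(c,p);P=np.eye(3)-np.outer(d,d);A+=P;b+=P@o;L.append((o,P))
    x=np.linalg.solve(A,b);return x,[round(1e3*np.linalg.norm(P@(x-o)),1) for o,P in L]
def plane(c,p,z):
    o,d=ray(c,p);return o+d*(z-o[2])/d[2]
def proj(c,X):
    q=R.from_rotvec(c["orientation"]).inv().apply(np.array(X)-c["xyz"]);u=c["K"]@[q[0],-q[1],-q[2]];return u[:2]/u[2]
E
python3 - <<'E'
from h import *
np.set_printoptions(precision=4,suppress=True)
T=arm.calibration("top");S=arm.calibration("scene")
tl=lambda x,y:(115+x/4-.375,140+y/4-.375); tr=lambda x,y:(255+(x-400)/4-.375,140+y/4-.375)
sl=lambda x,y:(190+x/3-.33,160+y/3-.33); sr=lambda x,y:(325+(x-390)/3-.33,160+y/3-.33)
for n,a,b in [("dot",tl(177,325),sr(650,180)),("matA",tl(68,255),sr(763,272)),("matB",tl(340,288),sr(530,238)),("matC",tl(300,567),sr(545,115)),("matD",tl(22,533),sr(758,143)),
 ("bar+",tr(435,472),sl(342,58)),("bar-",tr(665,545),sl(180,22)),("led",tr(558,380),sl(243,64)),("led2",tr(612,399),sl(207,53))]:
    print(n,*tri((T,a),(S,b)))
print("bar z.1",plane(T,tr(437,468),.1),plane(T,tr(665,545),.1))
print("lid corners",[plane(T,tr(*p),.118) for p in [(493,140),(798,230),(420,385),(727,478)]])
for n,p,z in [("headbackL",(147,330),.054),("backR",(172,294),.054),("noseR",(303,348),.054),("noseL",(268,402),.05),("hand top",(200,380),.046),("foot mid",(133,492),.054),("handle near foot",(147,475),.046)]: print(n,plane(T,tl(*p),z))
print("label",plane(S,sl(330,170),.035),"jar",plane(T,tl(372,100),.12),plane(S,sr(485,210),.12))
E
```

```text
dot [0.6093 0.3436 0.0546] [np.float64(1.4), np.float64(1.4)]
matA [0.6715 0.4471 0.0031] [np.float64(1.3), np.float64(1.3)]
matB [0.6413 0.2344 0.0006] [np.float64(3.1), np.float64(3.1)]
matC [0.425  0.2618 0.0033] [np.float64(1.0), np.float64(1.0)]
matD [0.455  0.4779 0.0039] [np.float64(1.9), np.float64(1.9)]
bar+ [0.4936 0.0294 0.098 ] [np.float64(2.0), np.float64(2.0)]
bar- [ 0.4395 -0.1383  0.0977] [np.float64(3.0), np.float64(3.0)]
led [ 0.5565 -0.0612  0.122 ] [np.float64(0.1), np.float64(0.1)]
led2 [ 0.5424 -0.0985  0.1234] [np.float64(0.3), np.float64(0.3)]
bar z.1 [0.4966 0.0258 0.1   ] [ 0.4393 -0.1351  0.1   ]
lid corners [array([ 0.73  , -0.0186,  0.118 ]), array([ 0.6603, -0.2348,  0.118 ]), array([0.5551, 0.0361, 0.118 ]), array([ 0.4858, -0.1782,  0.118 ])]
headbackL [0.606  0.3648 0.054 ]
backR [0.6329 0.3465 0.054 ]
noseR [0.5902 0.2474 0.054 ]
noseL [0.5504 0.2743 0.05  ]
hand top [0.5682 0.3269 0.046 ]
foot mid [0.4854 0.3731 0.054 ]
handle near foot [0.4977 0.3657 0.046 ]
label [0.6007 0.029  0.035 ] jar [0.7629 0.1831 0.12  ] [0.7648 0.1814 0.12  ]
```

```bash
cat >> h.py <<'E'
def plan(tgt,Rt=None):
    "print tool-frame slide and turn (in units) from measured pose to target; n rows minimum"
    s=arm.observe();r=R.from_rotvec(s["ee_rot"]);m=r.as_matrix()
    d=m.T@(np.array(tgt)-s["position"])/.3
    print("pos",s["position"].round(4),"z",m[:,2].round(3),"yawY",np.degrees(np.arctan2(m[1,1],m[0,1])).round(1),"slide tot",d.round(3),"rows>=",round(np.linalg.norm(d)*6,1))
    if Rt is not None:
        w=(r.inv()*Rt).as_rotvec(); print("turn tot units",(w/.12).round(2)); d2=Rt.as_matrix().T@(np.array(tgt)-s["position"])/.3; print("slide after turn",d2.round(3))
def down(yaw): # tool z down, tool y at world angle yaw (deg)
    y=np.array([np.cos(np.radians(yaw)),np.sin(np.radians(yaw)),0]);z=np.array([0,0,-1.]);return R.from_matrix(np.c_[np.cross(y,z),y,z])
E
python3 - <<'E'
from h import *
for a in (56.4,-123.6): plan([.53,.345,.27],down(a))
E
```

```text
pos [ 0.2402 -0.5765  0.1909] z [-0.001  0.001 -1.   ] yawY -67.4 slide tot [ 2.073 -2.464 -0.26 ] rows>= 19.4
turn tot units [-1.0e-02 -1.0e-02 -1.8e+01]
slide after turn [ 0.895  3.093 -0.264]
pos [ 0.2402 -0.5765  0.1909] z [-0.001  0.001 -1.   ] yawY -67.4 slide tot [ 2.073 -2.464 -0.26 ] rows>= 19.4
turn tot units [-0.01  0.01  8.18]
slide after turn [-0.895 -3.093 -0.264]
```

```bash
python3 -m pendant '{"slide":[[0,0,-0.14],[0,0,-0.14],[0.16,0,0],[0.16,0,0],[0.16,0,0],[0.16,0,0],[0.16,0,0],[0.16,0,0],[0.16,0,0],[0.16,0,0]],"dr":[[0,0,0],[0,0,0],[0,0,-0.64],[0,0,-0.64],[0,0,-0.64],[0,0,-0.64],[0,0,-0.64],[0,0,-0.64],[0,0,-0.64],[0,0,-0.64]],"claw":[1,1,1,1,1,1,1,1,1,1]}' 30
python3 -m pendant '{"slide":[[0.16,0,0],[0.16,0,0],[0.16,0,0],[0.16,0,0],[0.16,0,0],[0.16,0,0],[0.16,0,0],[0.16,0,0],[0.16,0,0],[0.16,0,0]],"dr":[[0,0,-0.64],[0,0,-0.64],[0,0,-0.64],[0,0,-0.64],[0,0,-0.64],[0,0,-0.64],[0,0,-0.64],[0,0,-0.64],[0,0,-0.64],[0,0,-0.64]],"claw":[1,1,1,1,1,1,1,1,1,1]}'
python3 -c "
from h import *
plan([.53,.345,.27],down(56.4)); print(arm.observe()['joints'])"
```

```text
clock: 1.1
position: [0.5393, -0.3426, 0.275]
ee_rot: [-2.747, -1.523, 0.001]
force: [0.8, -0.3, -0.3]
width: 1.001
gripper_force: 0.0
clock: 2.1
position: [0.6384, 0.1152, 0.275]
ee_rot: [-1.977, -2.441, 0.001]
force: [0.7, 0.7, -0.6]
width: 0.998
gripper_force: 0.0
pos [0.6384 0.1152 0.275 ] z [-0.001 -0.    -1.   ] yawY 12.0 slide tot [ 0.824 -0.194  0.017] rows>= 5.1
turn tot units [-0.01 -0.   -6.46]
slide after turn [0.725 0.438 0.017]
[ 0.03296963  0.47098039 -0.46689265  1.34875532  0.2098301   1.37123045
 -0.22230625]
```

```bash
python3 -m pendant '{"slide":[[0,0,0],[0,0,0],[0,0,0],[0,0,0],[0,0,0],[0,0,0],[0,0,0],[0.12,0.073,0],[0.12,0.073,0],[0.12,0.073,0]],"dr":[[0,0,-0.92],[0,0,-0.92],[0,0,-0.92],[0,0,-0.92],[0,0,-0.92],[0,0,-0.92],[0,0,-0.92],[0,0,0],[0,0,0],[0,0,0]],"claw":[1,1,1,1,1,1,1,1,1,1]}'
python3 -m pendant '{"slide":[[0.12,0.073,0],[0.12,0.073,0],[0.12,0.073,0],[0,0,0],[0,0,0]],"dr":[[0,0,0],[0,0,0],[0,0,0],[0,0,0],[0,0,0]],"claw":[1,1,1,1,1]}'
python3 - <<'E'
from h import *
import cv2,pickle
plan([.53,.345,.27],down(56.4)); print(arm.observe()['joints'])
c=arm.calibration("wrist");im=arm.get_image("wrist");print(c)
pickle.dump(c,open("w1.pkl","wb"))
cv2.imwrite("pics/w1.png",cv2.resize(im[:,:,::-1],(800,600),interpolation=cv2.INTER_CUBIC))
E
```

```text
clock: 3.1
position: [0.5849, 0.2289, 0.2751]
ee_rot: [-0.917, -3.004, 0.001]
force: [0.1, 0.0, 0.5]
width: 0.998
gripper_force: 0.0
clock: 3.6
position: [0.5318, 0.3438, 0.2752]
ee_rot: [-0.912, -3.006, 0.001]
force: [0.6, -0.8, -0.3]
width: 1.0
gripper_force: 0.0
pos [0.5318 0.3438 0.2752] z [-0.001 -0.001 -1.   ] yawY 56.2 slide tot [ 0.007 -0.     0.017] rows>= 0.1
turn tot units [-0.01 -0.   -0.02]
slide after turn [ 0.007 -0.     0.017]
[-0.2303389   0.48424014 -0.67726378  1.37863294  0.30138713  1.38336077
  0.07478269]
{'K': array([[314.99436777,   0.        , 277.46145689],
       [  0.        , 314.99436777, 210.37110091],
       [  0.        ,   0.        ,   1.        ]]), 'xyz': array([0.47383591, 0.38412068, 0.4685024 ]), 'orientation': array([-0.24335057, -0.12978945,  0.97600269])}
```

View pics/w1.png

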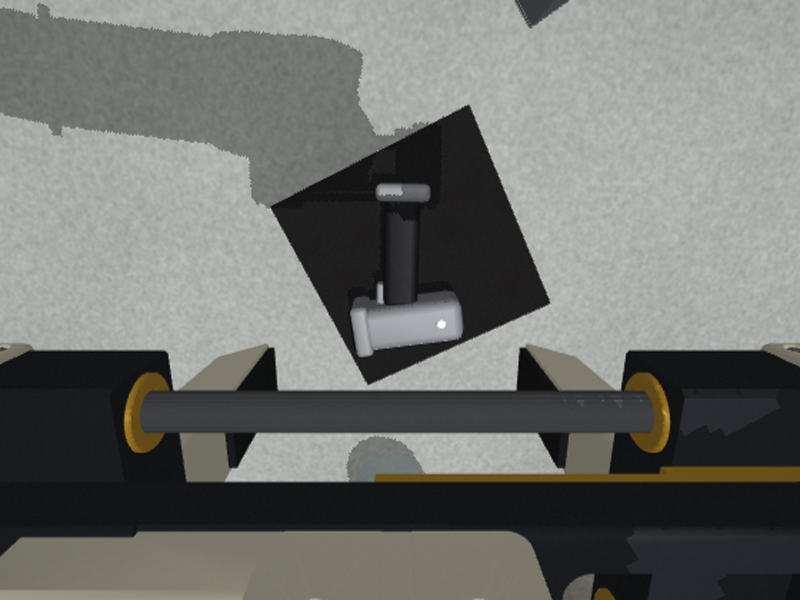

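Run:
```python
from h import *
import pickle
c=pickle.load(open("w1.pkl","rb"));T=arm.calibration("top")
f=lambda x,y:((x+.5)*.7-.5,(y+.5)*.7-.5)
g=lambda n,p,z:print(n,plane(c,f(*p),z).round(4))
a=plane(c,f(403.5,208),.046);b=plane(c,f(401,298),.046)
print("handle",a,b,"mid",(a+b)/2,"ang",np.degrees(np.arctan2(*(b-a)[1::-1])))
g("headTopNoseside",(371,327),.05);g("back",(462,316),.029);g("nose",(356,330),.029);g("foot",(404,192),.054)
print("dot",tri((c,f(441,324)),(T,(115+177/4-.375,140+325/4-.375))))
print("foot",tri((c,f(404,192)),(T,(115+133/4-.375,140+490/4-.375))))
```

```text
handle [0.49899725 0.37483884 0.046     ] [0.56916695 0.32546402 0.046     ] mid [0.5340821  0.35015143 0.046     ] ang -35.132085183642374
headTopNoseside [0.5764 0.2853 0.05  ]
back [0.6234 0.3644 0.029 ]
nose [0.5757 0.2657 0.029 ]
foot [0.487  0.3832 0.054 ]
dot (array([0.61047628, 0.3436772 , 0.05145482]), [np.float64(1.0), np.float64(1.0)])
foot (array([0.48726656, 0.3830066 , 0.02593962]), [np.float64(0.7), np.float64(0.7)])
```

```bash
python3 -m pendant '{"slide":[[0.004,0.018,0.15],[0,0,0.15],[0,0,0.15],[0,0,0.15],[0,0,0.1],[0,0,0.08],[0,0,0.05],[0,0,0.046],[0,0,0],[0,0,0]],"dr":[[0,0,0],[0,0,0],[0,0,0],[0,0,0],[0,0,0],[0,0,0],[0,0,0],[0,0,0],[0,0,0],[0,0,0]],"claw":[1,1,1,1,1,1,1,1,1,1]}'
python3 -m pendant '{"slide":[[0,0,0],[0,0,0],[0,0,0],[0,0,0],[0,0,0],[0,0,0],[0,0,0],[0,0,0]],"dr":[[0,0,0],[0,0,0],[0,0,0],[0,0,0],[0,0,0],[0,0,0],[0,0,0],[0,0,0]],"claw":[0,0,0,0,0,0,0,0]}' 35
```

```text
clock: 4.65
position: [0.5353, 0.3482, 0.0135]
ee_rot: [0.917, 3.004, 0.001]
force: [0.1, 0.9, 0.6]
width: 1.006
gripper_force: 0.0
clock: 5.45
position: [0.5347, 0.3481, 0.0128]
ee_rot: [-0.916, -3.005, 0.0]
force: [-0.7, -0.1, -0.4]
width: 0.357
gripper_force: 0.0
```

```bash
python3 -m pendant '{"slide":[[0,0,0],[0,0,0],[0,0,-0.05],[0,0,-0.05],[0,0,-0.07],[0,0,0],[0,0,0]],"dr":[[0,0,0],[0,0,0],[0,0,0],[0,0,0],[0,0,-0.37],[0,0,-0.37],[0,0,-0.36]],"claw":[0,0,0,0,0,0,0]}'
python3 - <<'E'
from h import *
plan([.583,.212,.024],down(63.7))
T=arm.calibration("top");S=arm.calibration("scene")
ro=R.from_euler('z',-17.65,degrees=True);o=np.array([.612,-.1005,0])
for x in(-.081,-.019):
  for z in(.02,.05): print((x,z),proj(S,o+ro.apply([x,.12,z])).round(1))
import cv2
im=arm.get_image("scene");cv2.imwrite("pics/s2.png",cv2.resize(im[165:265,220:470,::-1],None,fx=3.2,fy=3.2,interpolation=cv2.INTER_CUBIC))
E
```

```text
clock: 6.15
position: [0.5356, 0.349, 0.0665]
ee_rot: [0.713, 3.057, 0.004]
force: [0.7, -0.3, -0.5]
width: 0.004
gripper_force: 0.0
pos [0.5356 0.349  0.0665] z [ 0.003  0.002 -1.   ] yawY 63.8 slide tot [-0.343 -0.34   0.141] rows>= 3.0
turn tot units [0.02 0.01 0.01]
slide after turn [-0.344 -0.339  0.142]
(-0.081, 0.02) [303.4 215. ]
(-0.081, 0.05) [303.7 206.7]
(-0.019, 0.02) [295.5 226.2]
(-0.019, 0.05) [295.8 217.7]
```

View pics/s2.png

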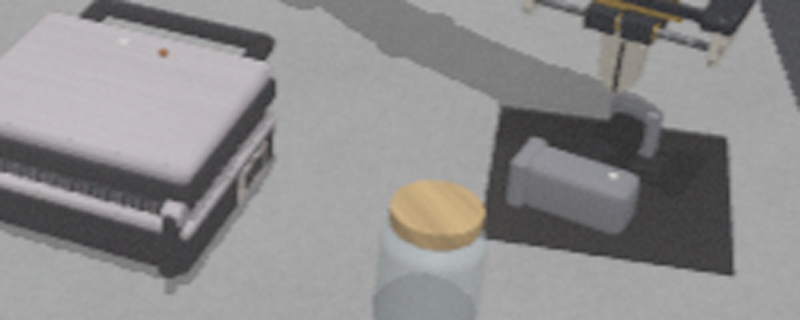

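```bash
python3 -m pendant '{"slide":[[0,0,-0.1],[0,0,-0.15],[0,0,-0.15],[0,0,-0.15],[0,0,-0.15],[0,0,0],[0,0,0],[0,0,0],[0,0,0],[0,0,0]],"dr":[[0,0,0],[0,0,0],[0,0,0],[0,0,0],[0,0,0],[0,0,0],[0,0,0],[0,0,0],[0,0,0],[0,0,0]],"claw":[1,1,1,1,1,1,1,1,1,1]}'
python3 - <<'E'
from h import *
import cv2,pickle
print(arm.observe()['joints'])
c=arm.calibration("wrist");im=arm.get_image("wrist");print(c["xyz"],c["orientation"])
pickle.dump(c,open("w2.pkl","wb"))
cv2.imwrite("pics/w2.png",cv2.resize(im[:,:,::-1],(800,600),interpolation=cv2.INTER_CUBIC))
t=arm.get_image("top");cv2.imwrite("pics/t2.png",cv2.resize(t[140:290,115:215,::-1],None,fx=4,fy=4,interpolation=cv2.INTER_CUBIC))
E
```

```text
clock: 7.2
position: [0.5343, 0.3477, 0.2727]
ee_rot: [-0.715, -3.058, 0.002]
force: [-0.2, 0.4, 0.3]
width: 0.825
gripper_force: 0.0
[-0.21728998  0.502347   -0.71241736  1.36859254  0.32515622  1.39071691
  0.18493338]
[0.47196912 0.38018616 0.46600972] [-0.23706982 -0.14569672  1.10464285]
```

View pics/w2.png

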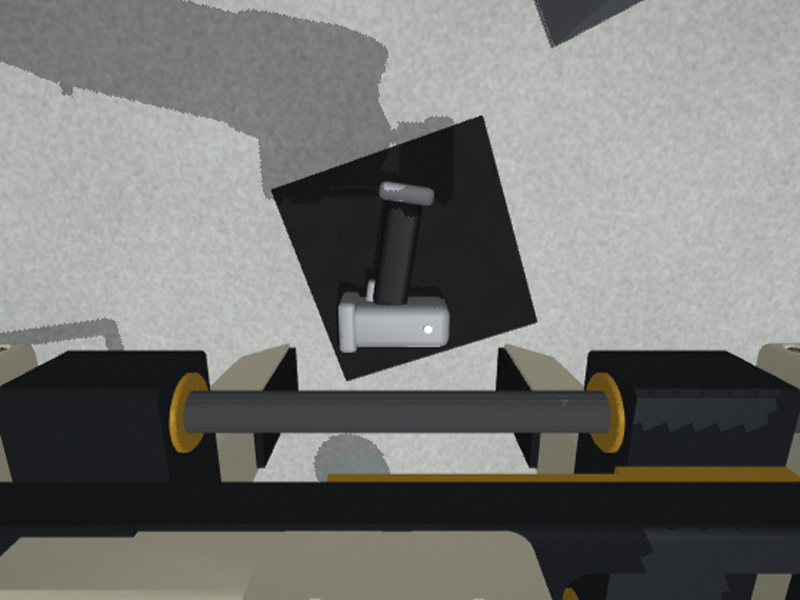

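Run:
```python
from h import *
import pickle
c=pickle.load(open("w2.pkl","rb"));c1=pickle.load(open("w1.pkl","rb"));f=lambda x,y:((x+.5)*.7-.5,(y+.5)*.7-.5)
a=plane(c,f(403,208),.046);b=plane(c,f(391,300),.046)
print("handle mid",(a+b)/2,"ang",np.degrees(np.arctan2(*(b-a)[1::-1])))
print("dot",tri((c,f(428,329)),(c1,f(441,324))),plane(c,f(428,329),.054),plane(c1,f(441,324),.054))
plan([.534,.349,.012],down(55.5))
# where does the TCP itself project in wrist image (scaled)
s=arm.observe(); m=R.from_rotvec(s["ee_rot"]).as_matrix()
for k in (-.019,0): print((proj(c,s["position"]+m[:,2]*k)/.7).round(0), [(proj(c,s["position"]+m[:,2]*k+q*m[:,1]*.046)/.7).round(0) for q in(-1,1)])
```

```text
handle mid [0.53392614 0.34921985 0.046     ] ang -33.69309185848356
dot (array([0.59881365, 0.34783103, 0.08902713]), [np.float64(0.2), np.float64(0.2)]) [0.61039727 0.34493701 0.054     ] [0.61055114 0.34436846 0.054     ]
pos [0.5345 0.3479 0.2731] z [-0.001 -0.001 -1.   ] yawY 63.7 slide tot [0.003 0.003 0.87 ] rows>= 5.2
turn tot units [-0.01 -0.    1.19]
slide after turn [0.003 0.002 0.87 ]
[394. 355.] [array([283., 355.]), array([505., 355.])]
[394. 339.] [array([293., 339.]), array([495., 339.])]
```

View pics/t2.png

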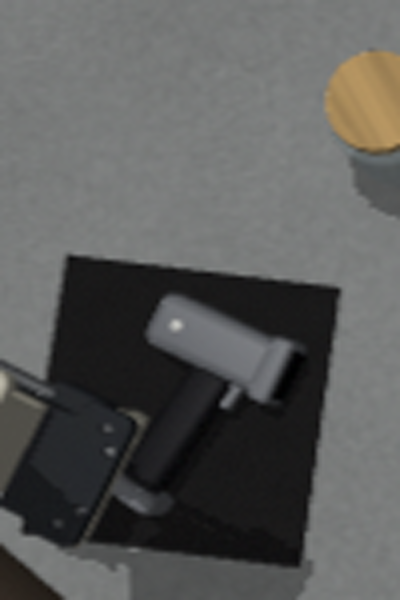

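```bash
python3 -m pendant '{"slide":[[0,0,0.14],[0,0,0.15],[0,0,0.15],[0,0,0.15],[0,0,0.12],[0,0,0.08],[0,0,0.05],[0,0,0.03],[0,0,0],[0,0,0]],"dr":[[0,0,0.6],[0,0,0.6],[0,0,0],[0,0,0],[0,0,0],[0,0,0],[0,0,0],[0,0,0],[0,0,0],[0,0,0]],"claw":[0.9,0.8,0.7,0.65,0.65,0.65,0.65,0.65,0.4,0.35]}'
python3 -m pendant '{"slide":[[0,0,0],[0,0,0],[0,0,0]],"dr":[[0,0,0],[0,0,0],[0,0,0]],"claw":[0,0,0]}' 35
python3 -m pendant '{"slide":[[0,0,0],[0,0,0],[0,0,0]],"dr":[[0,0,0],[0,0,0],[0,0,0]],"claw":[0,0,0]}' 35
```

```text
clock: 8.3
position: [0.5353, 0.3488, 0.0139]
ee_rot: [0.934, 2.999, 0.002]
force: [-0.5, 0.5, 0.5]
width: 0.523
gripper_force: 0.0
clock: 8.6
position: [0.5351, 0.3483, 0.0135]
ee_rot: [0.934, 2.999, 0.001]
force: [-0.3, 0.9, 0.3]
width: 0.26
gripper_force: 0.0
clock: 8.9
position: [0.5347, 0.3481, 0.0128]
ee_rot: [0.934, 3.0, -0.0]
force: [-0.1, 0.3, 0.3]
width: 0.021
gripper_force: 0.0
```

Run:
```python
from h import *
import cv2,pickle
s=arm.observe();p=s["position"]
c=arm.calibration("wrist");w=arm.get_image("wrist");t=arm.get_image("top");q=arm.get_image("scene")
pickle.dump(c,open("w3.pkl","wb"))
for n,i in(("w",w),("t",t),("s",q)): cv2.imwrite(f"pics/{n}3.png",i[:,:,::-1])
a=cv2.resize(t[170:295,115:215],(400,500),interpolation=cv2.INTER_CUBIC)
b=cv2.resize(q[165:265,365:465],(400,400),interpolation=cv2.INTER_CUBIC)
d=w[140:340,180:380]; d=cv2.resize(d,(200,200))
o=np.zeros((600,800,3),np.uint8);o[:500,:400]=a;o[:400,400:]=b;o[400:,600:]=d
cv2.imwrite("pics/c3.png",o[:,:,::-1])
for z in(0,.02): 
  P=p+[0,0,z]; print(z,"top",proj(arm.calibration("top"),P),"scene",proj(arm.calibration("scene"),P),"wrist",proj(c,P))
```

```text
0 top [160.8893546  246.16460548] scene [407.47917394 216.95781111] wrist [275.56564988 237.33919248]
0.02 top [158.8258992  246.00007224] scene [408.48239597 211.43533363] wrist [275.38420138 249.02901654]
```

View pics/c3.png

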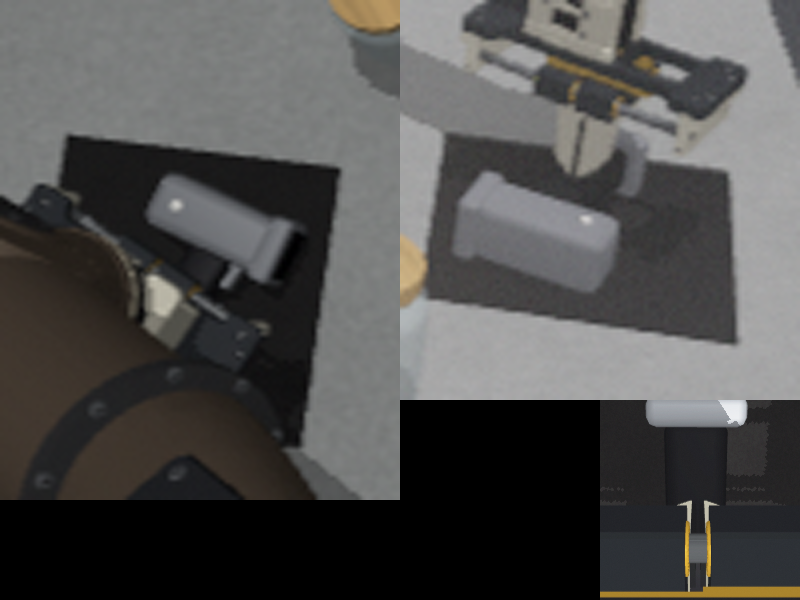

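```bash
python3 -m pendant '{"slide":[[0,0,-0.1],[0,0,0],[0,0,0],[0,0,0],[0,0,0],[0,0,0],[0,0,0],[0,0,0],[0,0,0],[0,0,0.1]],"dr":[[0,0,0],[0,0,0],[0,0,0],[0,0,0],[0,0,0],[0,0,0],[0,0,0],[0,0,0],[0,0,0],[0,0,0]],"claw":[0.8,0.8,0.8,0.8,0.8,0.8,0.8,0.8,0.8,0.8]}'
python3 -m pendant '{"slide":[[0,0,0],[0,0,0.015]],"dr":[[0,0,0],[0,0,0]],"claw":[0.8,0.8]}'
python3 -m pendant '{"slide":[[0,0,0.01],[0,0,0]],"dr":[[0,0,0],[0,0,0]],"claw":[0.8,0.8]}'
```

```text
clock: 10.05
position: [0.5371, 0.3505, 0.0161]
ee_rot: [0.933, 2.996, 0.009]
force: [0.3, 0.9, -0.3]
width: 0.787
gripper_force: 0.0
clock: 10.25
position: [0.5346, 0.3481, 0.0085]
ee_rot: [-0.934, -2.999, 0.001]
force: [0.3, -0.3, 0.6]
width: 0.802
gripper_force: 0.0
clock: 10.45
position: [0.5348, 0.3483, 0.0057]
ee_rot: [0.934, 2.999, 0.0]
force: [0.5, 0.2, 0.3]
width: 0.799
gripper_force: 0.0
```

```bash
for i in 1 2; do :; done
python3 -m pendant '{"slide":[[0,0,0.02],[0,0,0]],"dr":[[0,0,0],[0,0,0]],"claw":[0.8,0.8]}'
```

```text
clock: 10.65
position: [0.5345, 0.3479, -0.0011]
ee_rot: [-0.934, -2.999, 0.001]
force: [-0.5, -0.2, -0.2]
width: 0.801
gripper_force: 0.0
```

```bash
python3 -m pendant '{"slide":[[0,0,0.02],[0,0,0]],"dr":[[0,0,0],[0,0,0]],"claw":[0.8,0.8]}'
```

```text
clock: 10.85
position: [0.5344, 0.3477, -0.0074]
ee_rot: [-0.934, -2.999, 0.001]
force: [-0.5, -0.1, 0.3]
width: 0.803
gripper_force: 0.0
```

```bash
python3 -m pendant '{"slide":[[0,0,0.02],[0,0,0]],"dr":[[0,0,0],[0,0,0]],"claw":[0.8,0.8]}'
```

```text
clock: 11.05
position: [0.5343, 0.3477, -0.0136]
ee_rot: [-0.934, -2.999, 0.002]
force: [0.1, -0.1, -0.3]
width: 0.796
gripper_force: 0.0
```

```bash
python3 -m pendant '{"slide":[[0,0,0.02],[0,0,0]],"dr":[[0,0,0],[0,0,0]],"claw":[0.8,0.8]}'
```

```text
clock: 11.25
position: [0.5343, 0.3477, -0.0195]
ee_rot: [-0.934, -2.999, 0.001]
force: [0.5, 0.8, -0.3]
width: 0.802
gripper_force: 0.0
```

Run:
```python
import cv2,numpy as np
from h import *
# tips in the stored wrist picture: print a column/row profile round the expected place
w=cv2.imread("pics/w3.png");s=cv2.imread("pics/s3.png")
print("wrist max over cols 262..294 per row");print([(r,int(w[r,262:294].max())) for r in range(225,256,2)])
print("scene");print([(r,int(s[r,404:417].max(axis=1).max())) for r in range(200,222)])
print(arm.observe()["position"],arm.observe()["force"])
```

```text
wrist max over cols 262..294 per row
[(225, 39), (227, 39), (229, 39), (231, 39), (233, 39), (235, 40), (237, 40), (239, 44), (241, 196), (243, 196), (245, 196), (247, 196), (249, 196), (251, 196), (253, 196), (255, 196)]
scene
[(200, 148), (201, 146), (202, 147), (203, 147), (204, 146), (205, 147), (206, 145), (207, 146), (208, 128), (209, 75), (210, 61), (211, 62), (212, 62), (213, 61), (214, 73), (215, 144), (216, 150), (217, 150), (218, 150), (219, 205), (220, 190), (221, 158)]
[ 0.53433048  0.34770167 -0.0195377 ] [ 0.50738649  0.79632867 -0.25080483]
```

Run:
```python
from h import *
import pickle
from scipy.optimize import least_squares
np.set_printoptions(precision=4,suppress=True)
T=arm.calibration("top");tl=lambda x,y:(115+x/4-.375,140+y/4-.375)
W=[plane(T,tl(*p),.004) for p in [(68,255),(340,288),(300,567),(22,533)]]+[plane(T,tl(177,325),.054)]
print(np.array(W))
f=lambda x,y:np.array([(x+.5)*.7-.5,(y+.5)*.7-.5])
for n,px in(("w1",[(550,302),(368,384),(272,207),(470,106),(441,324)]),("w2",[(537,321),(346,381),(272,190),(483,116),(428,329)])):
    c=pickle.load(open(n+".pkl","rb"))
    def res(o):
        d=dict(c);d["xyz"]=c["xyz"]+o[:3]
        if len(o)>3:d["orientation"]=(R.from_rotvec(o[3:])*R.from_rotvec(c["orientation"])).as_rotvec()
        return np.concatenate([proj(d,X)-f(*p) for X,p in zip(W,px)])
    print(n,res(np.zeros(3)).reshape(-1,2).round(1).tolist())
    for k in(3,6):
        r=least_squares(res,np.zeros(k),x_scale=.01);print(r.x,r.fun.round(1).std())
```

```text
[[0.6713 0.4453 0.004 ]
 [0.6409 0.2305 0.004 ]
 [0.4251 0.2605 0.004 ]
 [0.455  0.4759 0.004 ]
 [0.6094 0.3423 0.054 ]]
w1 [[-2.5, 1.8], [-1.6, 0.6], [-2.5, 0.3], [-3.1, 0.4], [-1.7, 0.1]]
[-0.0012 -0.0033  0.0005] 0.5706137047074842
[-0.0049  0.0004 -0.0004 -0.0077 -0.0078 -0.0003] 0.5418486873657626
w2 [[-2.6, 1.4], [-1.3, -0.1], [-2.2, 0.3], [-2.9, 0.4], [-2.0, 0.2]]
[-0.0007 -0.0032 -0.0008] 0.47
[-0.0013 -0.0044 -0.0008  0.0026 -0.0012 -0.    ] 0.45705579528105755
```

Run:
```python
from h import *
import pickle,cv2
c=pickle.load(open("w3.pkl","rb"));S=arm.calibration("scene")
print(tri((c,(277.5,240.5)),(S,(409.7,208.8))),tri((c,(277.5,240.5)),(S,(409.7,214))))
m=R.from_rotvec([.934,3.,0]).as_matrix();print(m.round(2))
w=arm.get_image("wrist");q=arm.get_image("scene")
a=cv2.resize(q[170:240,380:450,::-1],(560,560),interpolation=cv2.INTER_CUBIC)
b=cv2.resize(w[140:280,190:250,::-1],(240,560))
cv2.imwrite("pics/c4.png",cv2.hconcat([a,b]))
```

```text
(array([0.52902986, 0.35236693, 0.03842063]), [np.float64(1.0), np.float64(1.0)]) (array([0.5340905 , 0.35164784, 0.02398313]), [np.float64(1.4), np.float64(1.4)])
[[-0.82  0.57 -0.  ]
 [ 0.57  0.82  0.  ]
 [ 0.   -0.   -1.  ]]
```

View pics/c4.png

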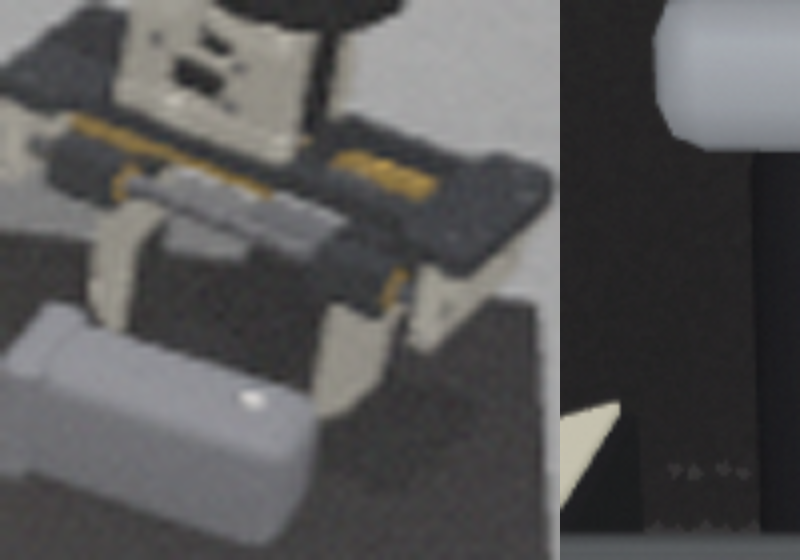

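```bash
python3 -m pendant '{"slide":[[0,0,0],[0,0,0],[0,0,0],[0,0,0],[0,0,0],[0,0,0],[0,0,0],[0,0,0]],"dr":[[0,0,0],[0,0,0],[0,0,0],[0,0,0],[0,0,0],[0,0,0],[0,0,0],[0,0,0]],"claw":[0.3,0.3,0.3,0.3,0.3,0.3,0.3,0.3]}' 35
python3 - <<'E'
from h import *
S=arm.calibration("scene")
for z in(-.02,0,.02): print(z,proj(S,[.560,.386,z]))
E
```

```text
clock: 12.15
position: [0.5346, 0.3479, -0.0187]
ee_rot: [-0.934, -2.999, 0.001]
force: [-0.6, -0.1, 1.3]
width: 0.366
gripper_force: 34.9
-0.02 [419.64472904 231.66781526]
0 [420.74228711 226.23377784]
0.02 [421.85630061 220.71826917]
```

```bash
python3 -m pendant '{"slide":[[0,0,-0.03],[0,0,-0.05],[0,0,-0.06],[0,0,0],[0,0,0],[0,0,0]],"dr":[[0,0,0],[0,0,0],[0,0,-0.3],[0,0,-0.4],[0,0,-0.4],[0,0,0]],"claw":[0.3,0.3,0.3,0.3,0.3,0.3]}'
python3 -c "
from h import *
plan([.583,.212,-.009],down(63.7))"
```

```text
clock: 12.75
position: [0.5351, 0.3483, 0.0245]
ee_rot: [0.733, 3.054, 0.001]
force: [0.2, 0.4, -3.0]
width: 0.367
gripper_force: 34.9
pos [0.5351 0.3483 0.0245] z [ 0.001  0.001 -1.   ] yawY 63.0 slide tot [-0.349 -0.333  0.112] rows>= 3.0
turn tot units [ 0.01  0.   -0.1 ]
slide after turn [-0.345 -0.337  0.112]
```

```bash
python3 -m pendant '{"slide":[[-0.05,-0.05,0],[-0.09,-0.09,0],[-0.09,-0.09,0],[-0.08,-0.07,0],[-0.035,-0.035,0.04],[0,0,0.04],[0,0,0.032],[0,0,0],[0,0,0],[0,0,0]],"dr":[[0,0,-0.1],[0,0,0],[0,0,0],[0,0,0],[0,0,0],[0,0,0],[0,0,0],[0,0,0],[0,0,0],[0,0,0]],"claw":[0.3,0.3,0.3,0.3,0.3,0.3,0.3,0.3,0.3,0.3]}'
python3 - <<'E'
from h import *
import cv2
plan([.583,.212,-.009],down(63.7))
q=arm.get_image("scene");t=arm.get_image("top");cv2.imwrite("pics/s5.png",q[:,:,::-1]);cv2.imwrite("pics/t5.png",t[:,:,::-1])
# find white dot on head (known offset from origin) in both pictures
S=arm.calibration("scene");T=arm.calibration("top")
o=np.array([.534,.349]);dot=np.array([.6095,.343])-o
d0=R.from_euler('z',8.3,degrees=True).apply([*dot,0])+[.583,.212,.0645]
for n,i,c in(("s",q,S),("t",t,T)):
    u,v=proj(c,d0).round().astype(int);g=i[v-12:v+13,u-12:u+13].min(axis=2);j=np.unravel_index(g.argmax(),g.shape);print(n,"pred",proj(c,d0).round(1),"found",u-12+j[1],v-12+j[0],g.max())
E
```

```text
clock: 13.75
position: [0.5824, 0.2136, -0.0099]
ee_rot: [0.713, 3.059, 0.001]
force: [-0.0, 0.5, -2.4]
width: 0.37
gripper_force: 34.9
pos [ 0.5824  0.2136 -0.0099] z [ 0.     0.001 -1.   ] yawY 63.8 slide tot [-0.004 -0.004 -0.003] rows>= 0.0
turn tot units [ 0.01 -0.    0.01]
slide after turn [-0.004 -0.004 -0.003]
s pred [366.7 224. ] found 368 224 203
t pred [199.8 203.4] found 199 204 199
```

```bash
python3 -m pendant '{"slide":[[0,0,0],[0,0,0],[0,0,0],[0,0,0],[0,0,0],[0,0,0],[0,0,0],[0,0,0],[0,0,0],[0,0,0]],"dr":[[0,0,0],[0,0,0],[0,0,0],[0,0,0],[0,0,0],[0,0,0],[0,0,0],[0,0,0],[0,0,0],[0,0,0]],"claw":[0.3,0.3,0.3,0.3,0.3,0.3,0.3,0.3,0.3,0.3]}'
python3 -m pendant '{"slide":[[0,0,0],[0,0,0],[0,0,0],[0,0,-0.05],[0,0,-0.06],[0.06,0.06,0],[0.09,0.09,0],[0.09,0.09,0],[0.07,0.07,0],[0.03,0.03,0]],"dr":[[0,0,0],[0,0,0],[0,0,0],[0,0,0],[0,0,0],[0,0,0],[0,0,0],[0,0,0],[0,0,0],[0,0,0]],"claw":[0.3,0.3,0.3,0.3,0.3,0.3,0.3,0.3,0.3,0.3]}'
python3 -c "
from h import *
plan([.536,.349,-.0187],down(63.7))"
```

```text
clock: 14.85
position: [0.5826, 0.212, -0.0103]
ee_rot: [0.716, 3.059, -0.0]
force: [0.0, -0.1, -2.2]
width: 0.368
gripper_force: 34.9
clock: 15.85
position: [0.5345, 0.3533, 0.0243]
ee_rot: [-0.709, -3.06, -0.005]
force: [0.1, 0.5, -2.1]
width: 0.37
gripper_force: 34.9
pos [0.5345 0.3533 0.0243] z [ 0.     0.003 -1.   ] yawY 63.9 slide tot [-0.011 -0.011  0.143] rows>= 0.9
turn tot units [ 0.02 -0.01  0.03]
slide after turn [-0.011 -0.011  0.143]
```

Lower gently to just touching.

```bash
python3 -m pendant '{"slide":[[0,0,0.05],[0,0,0.04],[0,0,0.025],[0,0,0.012],[0,0,0.007],[0,0,0.005],[0,0,0],[0,0,0]],"dr":[[0,0,0],[0,0,0],[0,0,0],[0,0,0],[0,0,0],[0,0,0],[0,0,0],[0,0,0]],"claw":[0.3,0.3,0.3,0.3,0.3,0.3,0.3,0.3]}'
```

```text
clock: 16.65
position: [0.5368, 0.3487, -0.0186]
ee_rot: [0.716, 3.058, 0.001]
force: [-0.3, 0.2, -1.9]
width: 0.366
gripper_force: 34.9
```

```bash
python3 -m pendant '{"slide":[[0,0,0.004],[0,0,0],[0,0,0]],"dr":[[0,0,0],[0,0,0],[0,0,0]],"claw":[0.3,0.3,0.3]}'
```

```text
clock: 16.95
position: [0.5369, 0.3487, -0.0187]
ee_rot: [0.716, 3.058, 0.0]
force: [-2.3, -2.9, 11.6]
width: 0.366
gripper_force: 34.9
```

```bash
python3 -m pendant '{"slide":[[0,0,0.005],[0,0,0],[0,0,0]],"dr":[[0,0,0],[0,0,0],[0,0,0]],"claw":[0.3,0.3,0.3]}'
```

```text
clock: 17.25
position: [0.5369, 0.3487, -0.0187]
ee_rot: [0.716, 3.057, 0.0]
force: [-6.6, -7.4, 26.5]
width: 0.369
gripper_force: 34.9
```

```bash
python3 -m pendant '{"slide":[[0,0,-0.007],[0,0,0],[0,0,0],[0,0,0],[0,0,0],[0,0,0],[0,0,0]],"dr":[[0,0,0],[0,0,0],[0,0,0],[0,0,0],[0,0,0],[0,0,0],[0,0,0]],"claw":[0.3,0.8,0.8,0.8,0.8,0.8,0.8]}'
python3 -m pendant '{"slide":[[0,0,-0.05],[0,0,-0.08],[0,0,-0.14],[0,0,-0.15],[0,0,-0.15],[0,0,-0.15],[0,0,0],[0,0,0]],"dr":[[0,0,0],[0,0,0],[0,0,0],[0,0,0],[0,0,0],[0,0,0],[0,0,0],[0,0,0]],"claw":[0.8,0.8,0.8,0.7,0.6,0.5,0.5,0.5]}'
python3 - <<'E'
from h import *
import cv2,pickle
s=arm.observe();p=s["position"];r=R.from_rotvec(s["ee_rot"]);c=arm.calibration("wrist")
print("joints",s["joints"].round(3),"cam in tool",r.inv().apply(c["xyz"]-p).round(4),(r.inv()*R.from_rotvec(c["orientation"])).as_rotvec().round(3))
c1=pickle.load(open("w1.pkl","rb"));r1=R.from_rotvec([-.912,-3.006,.001]);print("w1",r1.inv().apply(c1["xyz"]-[.5318,.3438,.2752]).round(4))
# target lid grasp: tool z = press x tilted 45 deg down, tool y in vertical plane
px=np.array([.953,-.303,0]);py=np.array([.303,.953,0]);bar=np.array([.467,-.0545,.1])
for sg in(1,-1):
  z=(px-[0,0,1])/2**.5;y=sg*(px+[0,0,1])/2**.5;Rt=R.from_matrix(np.c_[np.cross(y,z),y,z]);plan(bar-.15*z,Rt)
im=arm.get_image("top");cv2.imwrite("pics/t6.png",im[:,:,::-1])
T=arm.calibration("top");u,v=proj(T,[.611,.343,.054]).round().astype(int);g=im[v-15:v+16,u-15:u+16].min(axis=2);j=np.unravel_index(g.argmax(),g.shape);P=(u-15+j[1],v-15+j[0]);print("dot",P,g.max(),plane(T,P,.054))
E
```

```text
clock: 17.95
position: [0.5364, 0.3487, -0.0197]
ee_rot: [-0.716, -3.059, 0.0]
force: [0.3, 0.4, 0.6]
width: 0.791
gripper_force: 0.0
clock: 18.75
position: [0.5368, 0.3493, 0.1986]
ee_rot: [0.715, 3.057, 0.004]
force: [-0.2, 0.2, -0.1]
width: 0.507
gripper_force: 0.0
joints [-0.212  0.552 -0.709  1.482  0.37   1.241  0.145] cam in tool [ 0.0705  0.0011 -0.1933] [2.08  2.08  0.277]
w1 [ 0.0706  0.0012 -0.1933]
pos [0.5368 0.3493 0.1986] z [ 0.003  0.002 -1.   ] yawY 63.7 slide tot [-0.039 -1.363 -0.029] rows>= 8.2
turn tot units [-5.36 -4.63 11.16]
slide after turn [-1.353 -0.101 -0.136]
pos [0.5368 0.3493 0.1986] z [ 0.003  0.002 -1.   ] yawY 63.7 slide tot [-0.039 -1.363 -0.029] rows>= 8.2
turn tot units [  4.82  -5.58 -13.54]
slide after turn [ 1.353  0.101 -0.136]
dot (np.int64(154), np.int64(220)) 184 [0.61229978 0.35704534 0.054     ]
```

```bash
cat >> h.py <<'E'
px=np.array([.953,-.303,0]);bar=np.array([.467,-.0545,.1])
def tilt(deg):
    a=np.radians(deg);z=px*np.sin(a)-[0,0,np.cos(a)];y=px*np.cos(a)+[0,0,np.sin(a)];return z,R.from_matrix(np.c_[np.cross(y,z),y,z])
E
python3 -m pendant '{"slide":[[0,0,0],[0,0,0],[0,0,0],[0,0,0],[0,0,0],[0,0,0],[0,0,0],[0,0,0],[0,0,0],[0,0,0]],"dr":[[0,0,1],[0,0,1],[0,0,1],[0,0,1],[0,0,1],[0,0,1],[0,0,1],[0,0,1],[0,0,1],[0,0,1]],"claw":[0.4,0.4,0.4,0.4,0.4,0.4,0.4,0.4,0.4,0.4]}'
python3 -m pendant '{"slide":[[0,0,0],[0,0,0],[0,0,0],[0,0,0]],"dr":[[0,0,0.92],[0,0,0.92],[0,0,0],[0,0,0]],"claw":[0.4,0.4,0.4,0.4]}'
python3 -c "
from h import *
z,Rt=tilt(0);plan([.44,-.046,.2],Rt);z,Rt=tilt(30);plan(bar-.056*z,Rt);print(arm.observe()['joints'].round(3))"
```

```text
clock: 19.8
position: [0.5356, 0.3479, 0.1946]
ee_rot: [-2.323, -2.115, 0.005]
force: [-0.8, 0.1, -0.5]
width: 0.399
gripper_force: 0.0
clock: 20.2
position: [0.5359, 0.3483, 0.1954]
ee_rot: [2.534, 1.857, -0.003]
force: [-0.5, -0.6, 0.3]
width: 0.401
gripper_force: 0.0
pos [0.5359 0.3483 0.1954] z [-0.001 -0.001 -1.   ] yawY -17.5 slide tot [-1.35   0.091 -0.013] rows>= 8.1
turn tot units [-0.01  0.01  0.01]
slide after turn [-1.349  0.094 -0.015]
pos [0.5359 0.3483 0.1954] z [-0.001 -0.001 -1.   ] yawY -17.5 slide tot [-1.349  0.093  0.158] rows>= 8.2
turn tot units [-4.37  0.01  0.02]
slide after turn [-1.349  0.004  0.183]
[-0.41   0.489 -0.38   1.503  0.189  1.188 -1.127]
```

```bash
python3 -m pendant '{"slide":[[-0.15,0.01,0],[-0.15,0.01,0],[-0.15,0.01,0],[-0.15,0.01,0],[-0.15,0.01,0],[-0.15,0.01,0],[-0.15,0.01,0],[-0.15,0.01,0],[-0.1,0.01,0],[-0.05,0.01,0]],"dr":[[0,0,0],[0,0,0],[0,0,0],[0,0,0],[0,0,0],[0,0,0],[0,0,0],[0,0,0],[0,0,0],[0,0,0]],"claw":[0.4,0.4,0.4,0.4,0.4,0.4,0.4,0.4,0.4,0.4]}'
python3 -m pendant '{"slide":[[0,0,0],[0,0,0],[0,0,0],[0,0,0],[0,0,0],[0,0,0],[0,0,0]],"dr":[[-0.88,0,0],[-0.88,0,0],[-0.88,0,0],[-0.88,0,0],[-0.85,0,0],[0,0,0],[0,0,0]],"claw":[0.4,0.4,0.4,0.4,0.4,0.4,0.4]}'
python3 - <<'E'
from h import *
z,Rt=tilt(30);plan(bar-.056*z,Rt);s=arm.observe();print(s['joints'].round(3))
c=arm.calibration("wrist");import cv2;cv2.imwrite("pics/w7.png",arm.get_image("wrist")[:,:,::-1]);cv2.imwrite("pics/t7.png",arm.get_image("top")[:,:,::-1]);cv2.imwrite("pics/s7.png",arm.get_image("scene")[:,:,::-1])
print("bar ends wrist pred",[proj(c,bar+q*np.array([.303,.953,0])).round(0) for q in(-.075,0,.075)])
w=cv2.imread("pics/w7.png").mean(axis=2)
p=proj(c,bar);
for du in(-60,-30,0,30,60):
  u=int(p[0]+du); v=int(p[1]);print(u,v,w[max(0,v-24):v+26:2,u].astype(int).tolist())
E
```

```text
clock: 21.2
position: [0.4402, -0.0494, 0.1961]
ee_rot: [2.538, 1.851, -0.003]
force: [-0.4, -0.0, -0.3]
width: 0.402
gripper_force: 0.0
clock: 21.9
position: [0.4413, -0.0463, 0.1965]
ee_rot: [2.168, 1.588, 0.422]
force: [-0.3, -0.1, -0.3]
width: 0.403
gripper_force: 0.0
pos [ 0.4413 -0.0463  0.1965] z [ 0.475 -0.153 -0.866] yawY -17.5 slide tot [ 0.    -0.083  0.137] rows>= 1.0
turn tot units [-0.01  0.01  0.01]
slide after turn [-0.    -0.083  0.137]
[ 0.207 -0.124 -0.419  2.395  0.49   0.449 -0.927]
bar ends wrist pred [array([253., 275.]), array([251., 203.]), array([250., 121.])]
191 202 [105, 104, 106, 107, 106, 104, 104, 106, 108, 109, 112, 108, 103, 111, 149, 104, 171, 112, 161, 157, 117, 163, 117, 167, 169]
221 202 [170, 167, 160, 163, 157, 161, 169, 167, 165, 164, 163, 167, 173, 168, 162, 164, 163, 171, 167, 168, 170, 163, 167, 166, 165]
251 202 [27, 25, 26, 26, 28, 28, 25, 26, 26, 25, 25, 26, 26, 25, 25, 24, 24, 24, 25, 26, 24, 22, 23, 23, 25]
281 202 [138, 139, 139, 140, 139, 139, 140, 139, 141, 140, 141, 140, 141, 141, 140, 141, 140, 141, 142, 141, 141, 142, 140, 141, 140]
311 202 [167, 165, 170, 169, 172, 173, 173, 174, 173, 175, 175, 175, 175, 176, 178, 177, 177, 178, 179, 178, 178, 179, 178, 179, 181]
```

Run:
```python
from h import *
import cv2
c=arm.calibration("wrist");w=cv2.imread("pics/w7.png").mean(axis=2)
py=np.array([.303,.953,0])
for q in(-.03,0,.03,.06):
  u,v=proj(c,bar+q*py);r=w[int(v),200:320];d=np.where(r<45)[0]+200;print("pred",u.round(1),int(v),"dark",d.tolist()[:1],d.tolist()[-1:],len(d), "px/m",(proj(c,bar+q*py+.01*px)-proj(c,bar+q*py)).round(1))
print(arm.observe()["joints"].round(3))
```

```text
pred 250.1 233 dark [243] [300] 47 px/m [ 9.2 -1.7]
pred 249.3 203 dark [243] [301] 39 px/m [ 9.4 -1.3]
pred 248.5 172 dark [242] [302] 41 px/m [ 9.7 -0.8]
pred 247.7 139 dark [242] [303] 48 px/m [10.  -0.3]
[ 0.206 -0.123 -0.417  2.392  0.49   0.448 -0.93 ]
```

```bash
python3 -m pendant '{"slide":[[0,-0.04,0.03],[0,-0.037,0.05],[0,0,0.057],[0,0,0.06],[0,0,0.06],[0,0,0.06],[0,0,0],[0,0,0]],"dr":[[0,0,0],[0,0,0],[0,0,0],[0,0,0],[0,0,0],[0,0,0],[0,0,0],[0,0,0]],"claw":[0.4,0.4,0.4,0.4,0.4,0.4,0.4,0.4]}'
python3 - <<'E'
from h import *
z,Rt=tilt(30);plan(bar+.002*px+.054*z,Rt);print(arm.observe()['joints'].round(3))
c=arm.calibration("wrist");import cv2;w=arm.get_image("wrist").mean(axis=2)
for q in(.03,.06,.07):
  u,v=proj(c,bar+q*np.array([.303,.953,0]));print(u.round(1),int(v),w[int(v),int(u)-30:int(u)+32:2].astype(int).tolist())
E
```

```text
clock: 22.85
position: [0.4681, -0.0547, 0.1023]
ee_rot: [2.171, 1.584, 0.423]
force: [0.6, -0.3, 0.0]
width: 0.399
gripper_force: 0.0
pos [ 0.4681 -0.0547  0.1023] z [ 0.475 -0.153 -0.866] yawY -17.7 slide tot [-0.    -0.001  0.188] rows>= 1.1
turn tot units [-0.01  0.01 -0.01]
slide after turn [-0.001 -0.001  0.188]
[ 0.232  0.144 -0.486  2.489  1.392  0.335 -1.849]
273.7 193 [134, 122, 117, 117, 123, 124, 120, 121, 126, 65, 16, 19, 19, 22, 24, 26, 31, 33, 43, 43, 36, 29, 26, 26, 61, 84, 92, 87, 61, 57, 56]
273.5 145 [186, 191, 190, 126, 129, 128, 125, 128, 125, 36, 16, 18, 21, 20, 25, 28, 34, 37, 50, 54, 45, 32, 29, 23, 16, 15, 15, 18, 15, 16, 62]
273.4 128 [129, 122, 123, 127, 129, 126, 117, 123, 126, 14, 16, 18, 20, 22, 24, 28, 33, 39, 48, 58, 47, 33, 29, 25, 15, 15, 16, 14, 14, 17, 26]
```

```bash
python3 -m pendant '{"slide":[[0,0,-0.05],[0,0,0],[0,0,0],[0,0,0],[0,0,0]],"dr":[[0.6,0,0],[0.6,0,0],[0.6,0,0],[0,0,0],[0,0,0]],"claw":[0.4,0.4,0.4,0.4,0.4]}'
python3 - <<'E'
from h import *
z,Rt=tilt(18);plan(bar+.002*px+.054*z,Rt);print(arm.observe()['joints'].round(3))
E
```

```text
clock: 23.4
position: [0.4652, -0.062, 0.1082]
ee_rot: [2.257, 1.631, 0.316]
force: [0.2, 0.3, 0.6]
width: 0.399
gripper_force: 0.0
pos [ 0.4652 -0.062   0.1082] z [ 0.37  -0.14  -0.918] yawY -18.1 slide tot [ 0.03  -0.023  0.206] rows>= 1.3
turn tot units [ 0.77  0.18 -0.07]
slide after turn [ 0.026 -0.004  0.207]
[ 0.336  0.148 -0.529  2.373  0.799  0.394 -1.202]
```

```bash
python3 -m pendant '{"slide":[[0,0,0],[0,0,0],[0,0,0],[0.026,-0.004,0],[0,0,0]],"dr":[[0.3,0.06,-0.02],[0.3,0.06,-0.02],[0.2,0.06,-0.02],[0,0,0],[0,0,0]],"claw":[0.4,0.4,0.4,0.4,0.4]}'
python3 - <<'E'
from h import *
z,Rt=tilt(18);plan(bar+.002*px+.054*z,Rt);print(arm.observe()['joints'].round(3))
E
```

```text
clock: 23.9
position: [0.4658, -0.0536, 0.107]
ee_rot: [2.323, 1.702, 0.264]
force: [0.2, -0.1, 0.2]
width: 0.4
gripper_force: 0.0
pos [ 0.4658 -0.0536  0.107 ] z [ 0.29  -0.093 -0.953] yawY -17.5 slide tot [-0.001  0.005  0.206] rows>= 1.2
turn tot units [-0.04  0.    0.01]
slide after turn [-0.002  0.004  0.206]
[ 0.438  0.187 -0.604  2.286  0.541  0.478 -0.905]
```

Good; descend to the bar.

```bash
python3 -m pendant '{"slide":[[0,0.004,0.03],[0,0,0.04],[0,0,0.04],[0,0,0.04],[0,0,0.03],[0,0,0.025],[0,0,0],[0,0,0]],"dr":[[0,0,0],[0,0,0],[0,0,0],[0,0,0],[0,0,0],[0,0,0],[0,0,0],[0,0,0]],"claw":[0.4,0.4,0.4,0.4,0.4,0.4,0.4,0.4]}'
python3 - <<'E'
from h import *
z,Rt=tilt(18);plan(bar+.002*px+.054*z,Rt);print(arm.observe()['joints'].round(3))
E
python3 -m pendant '{"slide":[[0,0,0],[0,0,0],[0,0,0],[0,0,0],[0,0,0],[0,0,0]],"dr":[[0,0,0],[0,0,0],[0,0,0],[0,0,0],[0,0,0],[0,0,0]],"claw":[0,0,0,0,0,0]}' 25
```

```text
clock: 24.7
position: [0.4844, -0.0596, 0.0488]
ee_rot: [2.324, 1.704, 0.263]
force: [0.7, 0.4, 0.1]
width: 0.401
gripper_force: 0.0
pos [ 0.4844 -0.0596  0.0488] z [ 0.289 -0.092 -0.953] yawY -17.5 slide tot [-0.001  0.002  0.001] rows>= 0.0
turn tot units [-0.05 -0.    0.02]
slide after turn [-0.001  0.002  0.001]
[ 0.289  0.316 -0.445  2.32   0.824  0.357 -1.177]
clock: 25.3
position: [0.4832, -0.0594, 0.0484]
ee_rot: [2.326, 1.704, 0.262]
force: [-8.0, 3.5, 4.7]
width: 0.189
gripper_force: 25.0
```

```bash
cat >> h.py <<'E'
G=.054
def bar_at(deg):
    H=bar+.002*px+.252*px+[0,0,-.022];a=np.radians(deg)+np.arctan2(22,252);r=np.hypot(.252,.022)
    return H-px*r*np.cos(a)+np.array([0,0,r*np.sin(a)])
def lid():
    s=arm.observe();r=R.from_rotvec(s["ee_rot"]);g=s["position"]-G*r.as_matrix()[:,2]
    v=g-bar_at(0)-np.array([-.252*px[0],-.252*px[1],.022])*-1
    h=-v@px;return np.degrees(np.arctan2(v[2],h))-np.degrees(np.arctan2(22,252)),np.hypot(h,v[2]),g
def arc(a0,a1,n,tend,off=np.zeros(3)):
    s=arm.observe();r=R.from_rotvec(s["ee_rot"]);p=s["position"];g=p-G*r.as_matrix()[:,2]
    off=g-bar_at(a0)+off
    dR=(r.inv()*tilt(tend)[1]).as_rotvec()/n
    print("dr per row",(dR/.12).round(3),"joints",s["joints"].round(2))
    for k in range(1,n+1):
        rn=r*R.from_rotvec(dR); pn=bar_at(a0+(a1-a0)*k/n)+off+G*rn.as_matrix()[:,2]
        print((r.inv().apply(pn-p)/.3).round(3).tolist(),end=","); r,p=rn,pn
    print()
E
python3 - <<'E'
from h import *
print(lid()); arc(0,24,8,12)
E
```

```text
(np.float64(-0.059947386045064555), np.float64(0.2542868887584107), array([ 0.46769385, -0.05449001,  0.09985047]))
dr per row [0.1   0.    0.002] joints [ 0.29  0.32 -0.45  2.32  0.82  0.36 -1.18]
[-0.0, 0.016, -0.04],[-0.0, 0.017, -0.04],[-0.0, 0.019, -0.039],[-0.0, 0.021, -0.038],[-0.0, 0.022, -0.037],[-0.0, 0.024, -0.036],[-0.0, 0.025, -0.035],[-0.0, 0.026, -0.034],
```

```bash
python3 -m pendant '{"slide":[[0,0.016,-0.04],[0,0.017,-0.04],[0,0.019,-0.039],[0,0.021,-0.038],[0,0.022,-0.037],[0,0.024,-0.036],[0,0.025,-0.035],[0,0.026,-0.034],[0,0,0],[0,0,0]],"dr":[[0.1,0,0],[0.1,0,0],[0.1,0,0],[0.1,0,0],[0.1,0,0],[0.1,0,0],[0.1,0,0],[0.1,0,0],[0,0,0],[0,0,0]],"claw":[0,0,0,0,0,0,0,0,0,0]}'
python3 - <<'E'
from h import *
print(lid()); arc(lid()[0],46,8,6)
E
```

```text
clock: 26.3
position: [0.5052, -0.0669, 0.1471]
ee_rot: [2.396, 1.755, 0.178]
force: [-12.6, 4.2, 4.2]
width: 0.191
gripper_force: 25.0
(np.float64(23.490946503308955), np.float64(0.2557531321454354), array([ 0.4947931 , -0.06346234,  0.1999576 ]))
dr per row [0.104 0.002 0.002] joints [ 0.56  0.25 -0.69  2.05  0.37  0.73 -0.66]
[-0.0, 0.025, -0.031],[-0.0, 0.026, -0.03],[-0.0, 0.027, -0.029],[-0.0, 0.028, -0.028],[-0.0, 0.029, -0.027],[0.0, 0.03, -0.025],[0.0, 0.031, -0.024],[0.0, 0.032, -0.023],
```

```bash
python3 -m pendant '{"slide":[[0,0.02,-0.031],[0,0.026,-0.03],[0,0.027,-0.029],[0,0.028,-0.028],[0,0.029,-0.027],[0,0.03,-0.025],[0,0.031,-0.024],[0,0.032,-0.023],[0,0,0],[0,0,0]],"dr":[[0.1,0,0],[0.1,0,0],[0.1,0,0],[0.1,0,0],[0.1,0,0],[0.1,0,0],[0.1,0,0],[0.1,0,0],[0,0,0],[0,0,0]],"claw":[0,0,0,0,0,0,0,0,0,0]}'
python3 - <<'E'
from h import *
print(lid()); arc(lid()[0],60,5,2)
E
```

```text
clock: 27.3
position: [0.5596, -0.0848, 0.2237]
ee_rot: [2.46, 1.8, 0.099]
force: [-9.3, -0.3, 8.6]
width: 0.189
gripper_force: 25.0
(np.float64(45.81157982473689), np.float64(0.25730705384786173), array([ 0.55387936, -0.08283737,  0.27740136]))
dr per row [0.13  0.004 0.001] joints [ 0.57  0.32 -0.69  1.74  0.29  1.06 -0.52]
[0.0, 0.033, -0.022],[0.0, 0.034, -0.021],[0.0, 0.034, -0.019],[0.0, 0.035, -0.018],[0.0, 0.035, -0.017],
```

```bash
python3 -m pendant '{"slide":[[0,0.03,-0.022],[0,0.033,-0.021],[0,0.034,-0.019],[0,0.035,-0.018],[0,0.035,-0.017],[0,0,0],[0,0,0],[0,0,0]],"dr":[[0.13,0,0],[0.13,0,0],[0.13,0,0],[0.13,0,0],[0.13,0,0],[0,0,0],[0,0,0],[0,0,0]],"claw":[0,0,0,0,0,0,0,0]}'
python3 - <<'E'
from h import *
import cv2
print(lid(),arm.observe()["joints"].round(2))
for n in("scene","top"): cv2.imwrite(f"pics/{n}9.png",arm.get_image(n)[:,:,::-1])
S=arm.calibration("scene");T=arm.calibration("top");im=cv2.imread("pics/scene9.png");t=cv2.imread("pics/top9.png")
H=bar+.002*px+.252*px+[0,0,-.022];H0=H; py=np.array([.303,.953,0])
# LED markers on lid: orange-red, at known closed spot -> predicted pixel vs lid angle
led=np.array([.5565,-.0612,.1215])-H
for a in(50,55,60,65,70):
    A=np.radians(a);x,z=led@px,led[2]
    P=H+py*(led@py)+px*(x*np.cos(A)+z*np.sin(A))+np.array([0,0,-x*np.sin(A)+z*np.cos(A)])
    print(a,"scene",proj(S,P).round(1),"top",proj(T,P).round(1))
for n,i in(("scene",im),("top",t)):
    h=cv2.cvtColor(i,cv2.COLOR_BGR2HSV);m=(h[...,0]<14)&(h[...,1]>110)&(h[...,2]>90);k=m[:, 180:370].nonzero()
    print(n,[(int(u)+180,int(v)) for v,u in zip(*k) if 100<v<290][:30])
E
```

```text
clock: 28.1
position: [0.6058, -0.0999, 0.2569]
ee_rot: [2.511, 1.836, 0.031]
force: [-3.3, -3.5, 3.7]
width: 0.188
gripper_force: 25.0
(np.float64(59.747178907887466), np.float64(0.25754149468208526), array([ 0.60397751, -0.09922323,  0.31090892])) [ 0.53  0.43 -0.67  1.5   0.29  1.27 -0.49]
50 scene [256.  161.1] top [305.6 197.4]
55 scene [253.6 161.4] top [307.2 191.8]
60 scene [251.1 162.3] top [308.9 186.2]
65 scene [248.6 163.7] top [310.6 180.5]
70 scene [245.9 165.5] top [312.3 174.8]
scene [(250, 162), (251, 162), (252, 162), (251, 163), (252, 163)]
top []
```

```bash
python3 -m pendant '{"slide":[[0,0,0],[0,0,0],[0,0,0],[0,0,0],[0,0,0]],"dr":[[0,0,0],[0,0,0],[0,0,0],[0,0,0],[0,0,0]],"claw":[0,0,0,0,0]}' 30
python3 - <<'E'
from h import *
import cv2
a=cv2.imread("pics/t6.png").astype(int);b=cv2.imread("pics/top9.png").astype(int);print("jar/mat-rear diff",np.abs(a-b)[140:245,120:230].max(),"mill/candle",np.abs(a-b)[190:275,400:450].max())
print(lid()[0],arm.sign_off())
E
```

```text
clock: 28.7
position: [0.6058, -0.0999, 0.2569]
ee_rot: [2.511, 1.836, 0.031]
force: [-4.1, -3.2, 3.5]
width: 0.192
gripper_force: 30.0
jar/mat-rear diff 159 mill/candle 12
the job is handed in; nothing more can be done
59.73006107985078 None
```

The job is handed in at 28.7 s: the scanner was held about 1.3 s on the price label (no read signal to confirm it), then laid back on its mat, and the lid is gripped open at about 60° by both the arm pose and the camera. The mill and candlestick were unchanged in the top view, but the jar was not confirmed because the arm moved through that part of the picture; it was never approached.

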